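Close the casting box and hold its sprung end wall at the size clip

TASK

Get the adjustable casting box ready for me to set the plaster model in: take the wider of the two boards out of the rack, slide it upright down the grooves at the open end of the box, without dropping it, until it stands fully home, and let go of it. Then pull the cross bar of the sprung end wall straight out until the wall's pointer lines up with the line on the size clip, and finish still holding it there against the spring. Do not shift the size clip, and leave the other board, the model, the tools and the jar where they are.

Things in the scene. Friction and masses are not known exactly. Their poses are not given: they have to be found in the camera images.
- casting_box: adjustable casting box fixed to the bench: plywood baseboard 200x290x18 mm, two side walls (x 55 to 75 mm either side, y -110 to 80 mm, tops 98 mm over the bench), grooved open end at +y, sprung end wall between, steel spring plate at y -170 to -158 mm, 98 mm high. Origin on the bench midway between the walls; own y along the walls (-y = pull-out direction), x across, z up
- groove_foot (a point): centre of the grooves' foot, on the baseboard 18 mm over the bench (0, 55, 18 mm in the box's frame): where the middle of the board's lower edge belongs. The two upright grooves face each other along the box's x, open at the top (98 mm over the bench); each is 15 mm wide along the box's y and 8 mm deep, 127 mm from groove bottom to groove bottom
- cottle_board: the wider plywood board, 124 mm wide, 105 high, 12 thick, about 120 g, lower edge rounded, standing on edge in either slot of the rack. Origin at the middle of its lower edge; own x along its width, y through its thickness, z up. Home in the grooves (either face inward) its top is 123 mm over the bench, 25 mm above the side walls, and 54 mm are free between it and the end wall at rest
- short_board: the narrower plywood board, 90 mm wide, 105 high, 12 thick, in the other slot; not wanted, stays in the rack. Origin and axes as for the wider board
- board_rack: wooden rack fixed to the bench, 130 x 180 mm, with two slots 15 mm wide and 40 mm deep at own y = -38 and +38 mm, running along own x. The boards in it stand upright, lower edges 15 mm and tops 120 mm over the bench. Origin on the bench under its middle, z up
- end_wall (a joint): sliding end wall with its rods and cross bar: 0 m when the springs hold it fully in (the start), growing as it is pulled out along the box's -y, stop at 0.08 m. Springs pull back with 5.5 N at 0, rising by 1.1 N per 10 mm (12.7 N at 65 mm), plus about 1 N rubbing; let go, it runs back in. The pull that brings pointer and clip line together varies from 30 to 65 mm
- bar_mid (a point): middle of the cross bar, a round steel bar 18 mm thick, 116 mm long along the box's x, axis 62 mm over the bench, outside the spring plate (58 mm from plate to axis at rest). Two 10 mm guide rods meet it 45 mm either side of the middle: 80 mm of bar between them is free to be taken from above, with fingers closing along the box's y. It moves with the end wall
- pointer (a point): tip of the narrow dark steel pointer (6 mm wide) on top of the end wall, reaching over the top of the side wall at the box's +x, 100 mm over the bench; moves with the end wall. Axes as the box's
- clip_line (a point): inner end of the white line on the size clip, a small dark steel clip with a brass screw, pinched on the top of the side wall at the box's +x, 103 mm over the bench. The clip stands beside the pointer's path: they line up when both have the same y in the box's frame
- plaster_model: faceted plaster master, about 86 mm across and 78 mm high, standing on the bench beside the box. Origin under its middle
- caliper: steel vernier caliper, 240 mm long, lying flat beside the box. Origin under its middle, own x along the beam
- knife: utility knife, 160 mm long, 14 mm high, lying beside the box
- loop_tool: loop trimming tool with grey handle, about 180 mm long, 20 mm high, lying by the rack
- brush: brush lying by the rack, own x along it
- soap_jar: round jar 64 mm across, 75 mm high, standing on the bench on the pull-out side of the box
Mind the look-alikes: they are no part of the job. Of the things shaped like the caliper, the steel one is meant.

How it is judged:
By the outcome, as a careful person would: the job done as asked, in the order asked, and still so for the second after the job is handed in, while the arm keeps its last pose, push and grip.
It also fails if it takes over 46 s, if anything falls off the work surface, if the arm or the gripper's body presses on something with over 40 N, if the wrist force passes 120 N, or if a joint passes its speed limit or range.

ROBOT

A 7-joint arm with a two-finger parallel gripper is mounted at the origin on the work surface. World frame = base frame: x ahead of the robot, y to its left, z up, the work surface at z = 0. Lengths are in mm, angles in rad, forces in N, time in s.
With the tool pointing down it reaches from about 400 to 875 mm from the base axis. Payload 4.4 kg.
Tool frame: the origin (TCP) lies between the finger pads; the fingertips stand arm.tips_ahead ahead of it and the grasp point (between the pads) lies 11 mm behind it (arm.tips_ahead is the distance from the TCP to the fingertips, in mm); z points along the fingers, y is the line along which they close (so a half turn about z gives the same grasp; the last joint's range is limited). The gripper opens to 85 mm and grips with 20 to 120 N. Pads are 22 mm wide; open, the fingers measure 114 mm over their backs; the gripper's body (76 mm by 85 mm) begins 54 mm behind the grasp point. The pads swing forward as they close: fully open they stand 13 mm farther back than shut.
Start: joints at [1.231, 0.628, 0.038, 1.517, -0.027, 0.996, -0.02], TCP at [175.782, -625.794, 239.313] pointing down, gripper open.
Joint ranges: [-3.06, 3.06], [-0.37, 2.12], [-1.25, 1.32], [0.18, 2.47], [-1.1, 4.24], [0.23, 1.98], [-2.94, 2.94]. Speed limits (rad/s): [2.57, 2.57, 3.14, 3.14, 3.14, 3.14, 3.14].

INTERFACE

Orientations are given as a unit quaternion [w, x, y, z].
In Python, from bench import arm gives the robot as it stands. Calls block until the motion is done:
- arm.goto(position, orientation): joint-space move of the TCP to a pose.
- arm.move_straight(position, rotation=None, feed=150, stop_force=None): straight line of the TCP; rotation=None keeps the orientation; feed is the mean speed in mm/s. With stop_force (N) it stops when the force on the tool has changed by that much, and returns True; else False.
- arm.set_joints(angles): joint-space move.
- arm.gripper_to(opening, strength=None): finger opening in mm; strength is the grip in N (None keeps the last); returns when the fingers have stopped.
- arm.hold(seconds).
- arm.inverse_kinematics(position, orientation): joint angles nearest the present ones, or None.
- arm.sense(): the state.
- arm.get_image(name): name is "side" or "top" or "wrist"; returns a dict with "img" (400x640x3 uint8, red, green, blue), "z_map" (400x640 float32, mm along the optical axis (not along the pixel's ray), 0 where there is no reading), "K" (3x3 intrinsics, pixels), "R" (3x3) and "t" (3): a world point X has camera coordinates R X + t. Camera axes: x right, y down, z forward; pixel columns grow to the right and rows downward; lengths in mm; the calibration is good to about 2 mm. A picture is of the moment at which its call begins.
A pose or a line that the arm cannot do raises arm.MotionError and nothing moves.
- arm.job_done(): hands the job in; it is judged then, once.
The state is a dict: "clock": time; "joints": joint angles; "qd": joint speeds; "joint_torque": joint torques, N m; "eef_pos": TCP position; "ee_rot": TCP orientation; "wrist_force": force on the tool from outside, world axes, zero at the start; "wrist_torque": the same for the moment, N m; "width": finger opening in mm; "gripper_force": force on a finger pad.
Only numpy, scipy, OpenCV 4.12 (cv2) and the standard library are available. Lean on these libraries where they do the work, as an engineer would, in place of code of your own. Each camera call takes 0.05 s, during which the arm holds its last target. There are 200 camera calls.

## Working session

There is one attempt and no reset: what is moved stays moved. The work goes in short steps, each a Python script; the robot and the scene stay as the last script left them, time stands still between calls to the robot, and variables do not carry over. Pictures are saved under pics/ and viewed, at most 13 in all, crops included, and the job is handed in when it is done.

```bash
mkdir -p pics; ls; cat > h.py <<'E'
import numpy as np, cv2
from bench import arm
def shot(n,f=None):
    d=arm.get_image(n)
    if f: cv2.imwrite('pics/'+f,cv2.cvtColor(d['img'],cv2.COLOR_RGB2BGR))
    return d
def pts(d):
    z=d['z_map'];v,u=np.mgrid[:z.shape[0],:z.shape[1]]
    K=d['K'];c=np.stack([(u-K[0,2])/K[0,0]*z,(v-K[1,2])/K[1,1]*z,z],-1)
    return (c-d['t'])@d['R']
def ray(d,u,v,h):
    r=d['R'].T@np.linalg.inv(d['K'])@np.array([u,v,1.]);o=-d['R'].T@d['t']
    return o+r*(h-o[2])/r[2]
E
python3 - <<'E'
from h import *
import pickle
D={n:shot(n,n+'0.png') for n in('top','side')}
pickle.dump(D,open('d0.pkl','wb'))
s=arm.sense();print(s['clock'],s['ee_rot'],s['width'],arm.tips_ahead)
for n in D: print(n,-D[n]['R'].T@D[n]['t'],D[n]['K'][0,0],(D[n]['z_map']>0).mean())
E
```

```text
pics
0.1 [-8.59451689e-04  9.90641953e-01  1.36483567e-01 -1.36322348e-04] 85.42445737410833 8.0
top [ 301.46268114  -25.42142163 1333.8050064 ] 444.83109449230136 0.99591015625
side [ 193.44556689 1221.42465433  877.66891845] 480.917825942695 0.9958984375
```

View pics/top0.png

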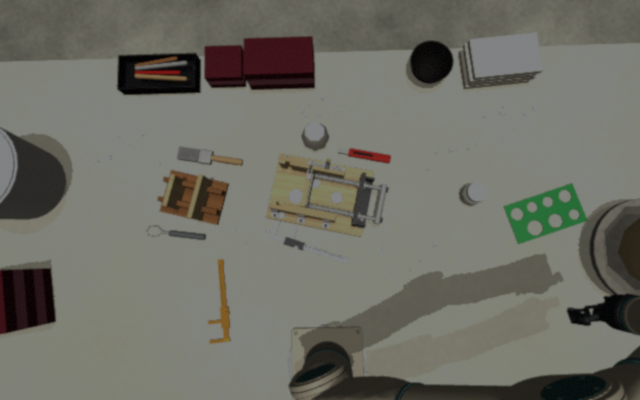

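View pics/side0.png

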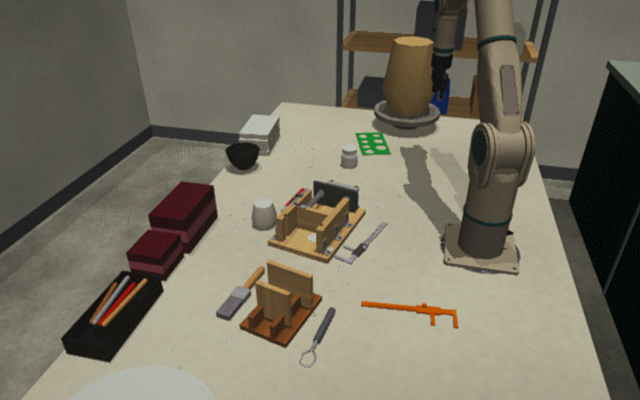

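Top view: the rack is at (193,197) with boards at about x=172 and x=198. The box is at (325,195), with the cross bar at (378,205) on its right, so pull-out is image right (about world -y). The clip is on the far wall near (327,163). Next I'll segment by height and take a close crop.

```bash
python3 - <<'E'
from h import *
import pickle
D=pickle.load(open('d0.pkl','rb'));d=D['top'];P=pts(d)
roi=np.zeros(P.shape[:2],bool);roi[140:260,140:400]=1
for n,(lo,hi) in dict(z120=(110,130),z98=(92,109),z62=(55,75)).items():
    m=(roi&(P[...,2]>lo)&(P[...,2]<hi)).astype(np.uint8)
    k,l,st,c=cv2.connectedComponentsWithStats(m)
    for i in range(1,k):
        if st[i,4]<15: continue
        q=P[l==i];r=cv2.minAreaRect(q[:,:2].astype(np.float32))
        print(n,st[i],np.round(c[i]),np.round(r[0],1),np.round(r[1],1),round(r[2],1),'z',np.median(q[:,2]).round(1))
im=cv2.cvtColor(d['img'],cv2.COLOR_RGB2BGR)[135:255,145:400]
im=cv2.convertScaleAbs(im,alpha=1.4)
cv2.imwrite('pics/crop.png',cv2.resize(im,None,fx=3.1,fy=3.1,interpolation=cv2.INTER_CUBIC))
E
```

```text
z120 [162 174  14  33 186] [169. 190.] [498.  427.4] [15.1 89.5] 75.6 z 119.4
z120 [187 174  17  44 245] [195. 195.] [480.4 353.8] [ 15.2 123.6] 75.6 z 118.9
z98 [ 269  156   76   65 1141] [308. 187.] [506.1  42.2] [190.2 167.4] 77.3 z 97.7
z98 [352 172  14  53 231] [359. 198.] [ 465.2 -101.6] [ 12.1 149.7] 77.1 z 98.2
z98 [168 176  10  31  75] [172. 191.] [496.8 421.5] [ 4.8 88.2] 76.1 z 100.9
z98 [192 176  14  43  85] [198. 197.] [478.9 348.3] [  3.2 123.2] 75.0 z 100.0
z62 [305 140  19   6  63] [314. 142.] [638.   22.1] [53.2 15. ] 88.2 z 63.6
z62 [280 162  10   4  15] [285. 164.] [572.6 108.7] [ 6.8 27.6] 12.8 z 63.6
z62 [312 170  48  19 270] [334. 178.] [525.  -38.5] [136.9  29.4] 79.2 z 67.6
z62 [365 176  10   5  28] [370. 178.] [ 526.8 -136.5] [26.5  7.2] 80.3 z 68.7
z62 [172 178  11  30  88] [177. 193.] [496.2 417.1] [14.7 87.8] 76.3 z 63.3
z62 [196 178  26  42 143] [205. 197.] [472.9 329.8] [ 46.6 123.7] 72.6 z 61.0
z62 [357 181  32  43 397] [376. 203.] [ 455.8 -143.1] [ 70.4 115.9] 77.3 z 67.9
z62 [180 201  10   7  28] [184. 204.] [463.7 401.8] [29.8 13.3] 74.3 z 56.4
z62 [306 202  49  18 218] [331. 209.] [437.5 -18.8] [137.1  29.2] 77.0 z 68.1
z62 [204 208  12   6  28] [211. 210.] [444.  327.5] [32.5 12.8] 79.5 z 57.2
z62 [270 208   8   4  15] [273. 209.] [440.7 142.7] [19.7  5. ] 74.9 z 62.7
z62 [356 222  10   4  25] [360. 224.] [ 394.7 -106.6] [26.4  6.5] 76.8 z 69.0
```

View pics/crop.png

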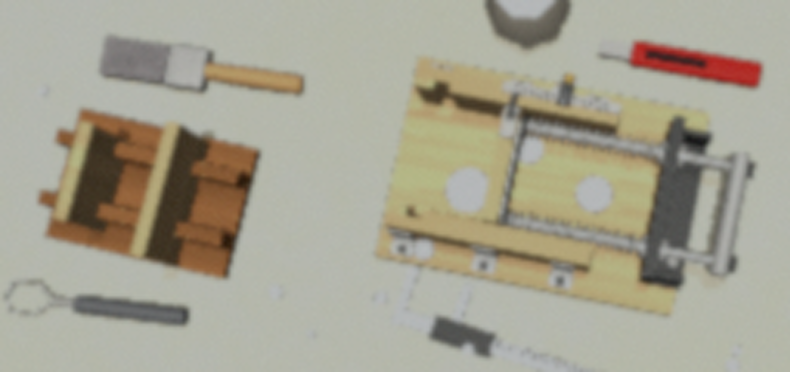

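The crop confirms the wide board: at (158,190) in the crop, 124 mm long, against 90 mm for the one at (75,170). The pointer is at about (512,100) and the clip with its brass screw at about (567,90), both on the +x wall. The orange caliper is a decoy. I'll take close wrist views over the box and then the rack.

```bash
cat >> h.py <<'E'
def Q(deg):
    a=np.radians(deg)/2; return [0,np.cos(a),np.sin(a),0]
E
python3 - <<'E'
from h import *
import pickle
D={}
for n,p in (('wbox',(505,30,380)),('wrack',(480,340,340))):
    arm.goto(list(p),Q(-13)); arm.hold(0.3)
    d=D[n]=shot('wrist',n+'.png'); print(arm.sense()['clock'],arm.sense()['eef_pos'],-d['R'].T@d['t'],d['K'][0,0])
pickle.dump(D,open('d1.pkl','wb'))
a,b=[cv2.imread(f'pics/{n}.png') for n in D]
cv2.imwrite('pics/both.png',cv2.resize(np.vstack([a,b]),(480,600)))
E
```

```text
3.0917 [505.02992535  29.79183027 379.95034187] [574.21979545  14.3035908  515.64181995] 282.56419288066235
4.6333 [480.44650827 339.3175517  340.1804112 ] [549.6624805  323.57620739 475.99656902] 282.56419288066235
```

View pics/both.png

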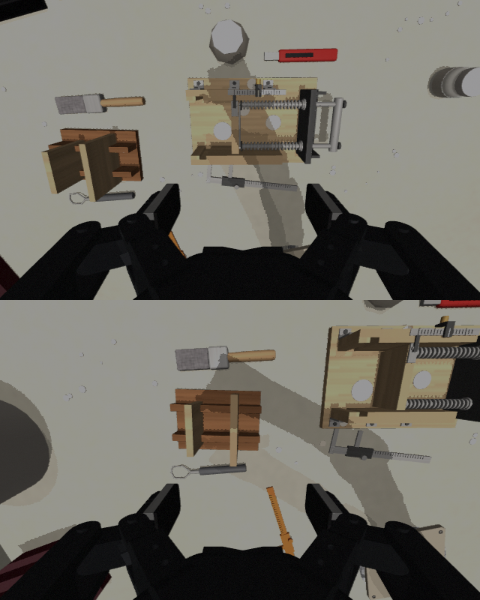

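Wrist views: over the box (upper half) the walls, pointer (235,85) and clip (260,85) show clearly. Over the rack (lower half), the wide board's top is at about (235,425), with the narrow one at about (190,430). Next I'll fit both by depth.

```bash
python3 - <<'E'
from h import *
import pickle
D=pickle.load(open('d1.pkl','rb'))
D.update(pickle.load(open('d0.pkl','rb')))
# board
for n in('wrack','top'):
    P=pts(D[n]);m=((P[...,2]>114)&(P[...,2]<126)&(abs(P[...,0]-485)<90)&(P[...,1]>290)&(P[...,1]<450)).astype(np.uint8)
    k,l,st,c=cv2.connectedComponentsWithStats(m)
    for i in range(1,k):
        if st[i,4]>40:
            q=P[l==i];print(n,[np.round(t,1) for t in cv2.minAreaRect(q[:,:2].astype(np.float32))],q[:,2].mean().round(1),q.mean(0).round(1),c[i])
# box: walls & plate
for n in('wbox','top'):
    d=D[n];P=pts(d)
    m=(P[...,2]>94)&(P[...,2]<101.5)&(P[...,1]>-90)&(P[...,1]<180)&(abs(P[...,0]-500)<150)
    m2=(P[...,2]>92)&(P[...,2]<104)&(P[...,1]<-70)&(P[...,1]>-150)&(abs(P[...,0]-480)<150)
    q=P[m2];print(n,'plate',[np.round(t,1) for t in cv2.minAreaRect(q[:,:2].astype(np.float32))])
    for yaw in(-12.4,-12.9,-13.4):
        a=np.radians(yaw);X=np.array([np.cos(a),np.sin(a)]);Y=np.array([-X[1],X[0]])
        q=P[m][:,:2]@np.array([X,Y]).T
        hx=np.histogram(q[:,0],np.arange(380,600,2))[0]
        if yaw==-12.9: print([(380+2*i,h) for i,h in enumerate(hx) if h>3]); print(np.percentile(q[:,1],[0,1,2,98,99,100]).round(1))
        else: print(yaw,sorted(hx)[-20:])
d=D['wbox']
# orthographic view of plane z=98, box guess origin
a=np.radians(-12.9);X=np.array([np.cos(a),np.sin(a),0]);Y=np.array([-X[1],X[0],0]);O=np.array([502,58,98.])
s=3;W,H=780,540   # col: y from +110 down; row: x from +90 down
c2w=np.stack([-Y/s,-X/s,O+Y*130+X*90],1)
Hm=d['K']@(d['R']@c2w+np.outer(d['t'],[0,0,1]))
o=cv2.warpPerspective(cv2.cvtColor(d['img'],cv2.COLOR_RGB2BGR),Hm,(W,H),flags=cv2.INTER_CUBIC|cv2.WARP_INVERSE_MAP)
cv2.imwrite('pics/ortho.png',cv2.convertScaleAbs(o,alpha=1.4))
E
```

```text
wrack [array([482.7, 354.7]), array([ 11.5, 123.8]), np.float64(76.0)] 121.2 [486.3 354.  121.2] [311.29694323 172.35480349]
wrack [array([501.2, 428.6]), array([12.8, 89.4]), np.float64(75.5)] 120.7 [502.7 427.6 120.7] [252.23584906 173.20485175]
top [array([498. , 427.5]), array([14.9, 89.5]), np.float64(75.6)] 119.6 [497.8 426.9 119.6] [168.25308642 189.66049383]
top [array([480.3, 353.4]), array([ 14.5, 123.6]), np.float64(75.6)] 119.4 [480.3 353.3 119.4] [194.59447005 195.26728111]
wbox plate [array([ 467.2, -100.4]), array([ 12.9, 148.4]), np.float64(77.1)]
-12.4 [np.int64(94), np.int64(142), np.int64(150), np.int64(151), np.int64(151), np.int64(152), np.int64(154), np.int64(155), np.int64(157), np.int64(161), np.int64(162), np.int64(163), np.int64(165), np.int64(166), np.int64(175), np.int64(178), np.int64(182), np.int64(188), np.int64(190), np.int64(196)]
[(402, np.int64(125)), (404, np.int64(166)), (406, np.int64(178)), (408, np.int64(161)), (410, np.int64(132)), (412, np.int64(140)), (414, np.int64(170)), (416, np.int64(171)), (418, np.int64(139)), (420, np.int64(127)), (42
[... 2477 characters left out ...]
5)), (438, np.int64(4)), (498, np.int64(4)), (502, np.int64(4)), (504, np.int64(4)), (512, np.int64(5)), (516, np.int64(4)), (518, np.int64(5)), (530, np.int64(28)), (532, np.int64(41)), (534, np.int64(33)), (536, np.int64(31)), (538, np.int64(37)), (540, np.int64(43)), (542, np.int64(37)), (544, np.int64(40)), (546, np.int64(36)), (548, np.int64(35)), (550, np.int64(27))]
[  1.    4.9   7.7 244.  246.3 249.1]
-13.4 [np.int64(30), np.int64(30), np.int64(31), np.int64(32), np.int64(35), np.int64(36), np.int64(37), np.int64(38), np.int64(39), np.int64(40), np.int64(40), np.int64(42), np.int64(42), np.int64(43), np.int64(43), np.int64(43), np.int64(43), np.int64(43), np.int64(48), np.int64(49)]
```

View pics/ortho.png

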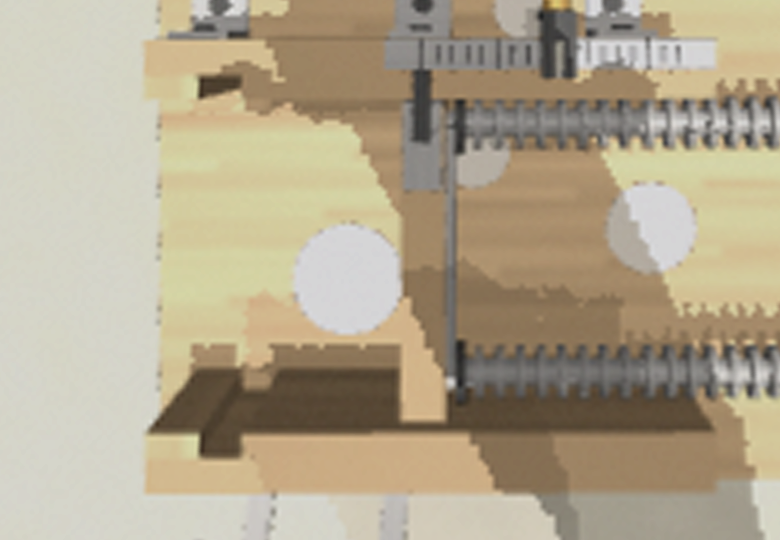

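Using the wrist calibration for both, the box origin is about (504.0,59.3) at yaw -12.9°, so the groove foot is about (516.3,112.9). The board centre is (482.7,354.7). Next: grasp, lift, and hover over the grooves.

```bash
python3 - <<'E'
from h import *
import pickle
arm.gripper_to(50,60)
G=np.array([481.9,354.2])
arm.goto([*G,190],Q(-13.7))
print(arm.move_straight([*G,89],feed=120,stop_force=12))
arm.gripper_to(0,60);arm.hold(0.2)
s=arm.sense();print(s['clock'],s['eef_pos'],s['width'],s['gripper_force'],s['wrist_force'])
arm.move_straight([*G,200],feed=150)
s=arm.sense();print(s['width'],s['wrist_force'])
F=G+np.array([516.3,112.9])-np.array([482.7,354.7])
arm.move_straight([*F,200],rotation=Q(-12.9),feed=200)
arm.move_straight([*F,180],feed=100);arm.hold(0.3)
s=arm.sense();print(s['clock'],s['eef_pos'],s['width'],s['wrist_force'],s['wrist_torque'])
D={'w':shot('wrist','hw.png'),'top':shot('top','ht.png')};pickle.dump(D,open('d2.pkl','wb'))
a=cv2.imread('pics/hw.png');b=cv2.imread('pics/ht.png')[140:240,250:410]
cv2.imwrite('pics/hov.png',np.vstack([a,cv2.resize(b,(320,200),interpolation=cv2.INTER_CUBIC).repeat(2,1)[:, :640]]))
E
```

```text
False
7.3417 [482.35384976 354.60143278  89.69480549] 11.188000724139528 59.03578162193298 [-0.06718291 -0.40257902  6.12764773]
10.69092475428232 [-0.10095911 -0.03198606 -1.27580812]
10.25 [515.78027119 112.53677676 180.43470078] 11.716953185193184 [-0.22759392 -0.19635512 -1.08187261] [-0.02525628 -0.02068021 -0.0190871 ]
```

View pics/hov.png

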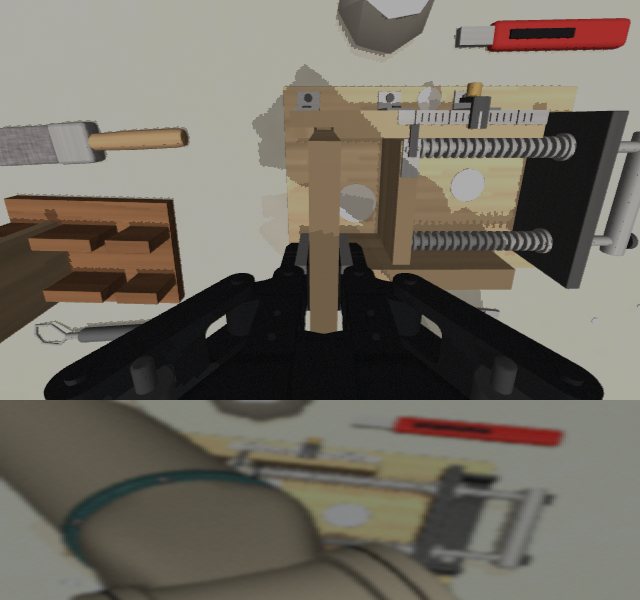

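The board is held upright. Its far end is over the dark groove notch at (323,133), with the board top centre at about (323,200). I'll quantify that offset before lowering.

```bash
python3 - <<'E'
from h import *
import pickle
d=pickle.load(open('d2.pkl','rb'))['w'];P=pts(d);im=d['img'].sum(2)//3
a=np.radians(-12.9);X=np.array([np.cos(a),np.sin(a)]);Y=np.array([-X[1],X[0]]);F=np.array([516.3,112.9])
for v in (128,132,136,140): print(v,im[v,300:346:1].tolist())
def b(u,v,h): p=ray(d,u,v,h)[:2]-F; return (p@X).round(1),(p@Y).round(1)
for v in (160,200,240):
    z=P[v,285:365,2]; c=np.where(z>190)[0]+285; c=c[(c>295)&(c<352)]; print(v,c.min(),c.max(),np.median(P[v,c,2]).round(1),b(c.min()-.5,v,211),b(c.max()+.5,v,211))
col=P[:,323];print([(v,*col[v].round(0)[[0,2]]) for v in range(110,160,3)])
E
```

```text
128 [110, 111, 110, 110, 110, 111, 113, 115, 117, 119, 121, 120, 119, 113, 65, 49, 60, 94, 92, 93, 93, 93, 95, 93, 94, 94, 93, 95, 94, 94, 90, 59, 56, 75, 104, 105, 104, 105, 105, 105, 105, 105, 105, 105, 104, 105]
132 [111, 110, 111, 110, 110, 111, 113, 116, 117, 119, 120, 120, 117, 101, 63, 65, 65, 64, 63, 65, 64, 64, 65, 64, 65, 64, 64, 64, 64, 64, 63, 66, 64, 66, 81, 104, 106, 105, 106, 105, 106, 105, 105, 105, 105, 105]
136 [111, 110, 110, 110, 109, 110, 114, 116, 118, 119, 113, 74, 60, 62, 60, 62, 62, 62, 61, 61, 61, 60, 61, 62, 60, 60, 61, 62, 62, 61, 60, 61, 61, 63, 61, 61, 63, 79, 105, 106, 105, 105, 104, 104, 105, 105]
140 [98, 98, 98, 99, 99, 98, 99, 97, 85, 59, 60, 61, 60, 62, 63, 63, 62, 62, 61, 63, 61, 62, 61, 62, 62, 61, 61, 60, 61, 59, 59, 58, 60, 60, 61, 61, 61, 61, 60, 62, 74, 92, 91, 91, 92, 93]
160 308 340 212.0 (np.float64(55.0), np.float64(6.0)) (np.float64(55.0), np.float64(-6.3))
200 309 339 212.0 (np.float64(39.4), np.float64(5.8)) (np.float64(39.4), np.float64(-6.2))
240 309 338 212.0 (np.float64(22.6), np.float64(6.0)) (np.float64(22.6), np.float64(-6.1))
[(110, np.float64(592.0), np.float64(20.0)), (113, np.float64(588.0), np.float64(99.0)), (116, np.float64(586.0), np.float64(99.0)), (119, np.float64(584.0), np.float64(99.0)), (122, np.float64(582.0), np.float64(98.0)), (125, np.float64(579.0), np.float64(99.0)), (128, np.float64(575.0), np.float64(20.0)), (131, np.float64(577.0), np.float64(138.0)), (134, np.float64(577.0), np.float64(170.0)), (137, np.float64(577.0), np.float64(193.0)), (140, np.float64(577.0), np.float64(209.0)), (143, np.float64(576.0), np.float64(210.0)), (146, np.float64(575.0), np.float64(212.0)), (149, np.float64(574.0), np.float64(211.0)), (152, np.float64(573.0), np.float64(211.0)), (155, np.float64(572.0), np.float64(211.0)), (158, np.float64(571.0), np.float64(212.0))]
```

```bash
python3 - <<'E'
from h import *
import pickle
d=pickle.load(open('d2.pkl','rb'))['w']
a=np.radians(-12.9);X=np.array([np.cos(a),np.sin(a)]);Y=np.array([-X[1],X[0]]);F=np.array([516.3,112.9])
def b(u,v,h): p=ray(d,u,v,h)[:2]-F; return np.array([p@X,p@Y])
g=(b(313.7,127,98)+b(333.5,127,98))/2; w=b(333.5,127,98)-b(313.7,127,98)
bd=np.array([b(c,v,211) for c,v in((324,160),(324,200),(323.5,240))]).mean(0)
e=b(323,130,107)
print('groove',g,w,'board y',bd[1],'board end',e)
s=arm.sense();p=s['eef_pos'].copy() if hasattr(s['eef_pos'],'copy') else np.array(s['eef_pos'])
p=np.array(p);dy=np.clip(g[1]-bd[1],-1.5,1.5);p[:2]+=Y*dy
print('dy',dy)
arm.move_straight([p[0],p[1],p[2]],feed=20)
hit=arm.move_straight([p[0],p[1],110],feed=60,stop_force=8)
s=arm.sense();print(hit,s['clock'],s['eef_pos'],s['wrist_force'],s['wrist_torque'],s['width'])
E
```

```text
groove [63.23870788 -0.11225575] [ 5.04815797e-03 -1.48314933e+01] board y -0.13978024904449585 board end [61.43496646  0.32470875]
dy 0.027524503131669015
False 11.925 [515.99191922 112.52061123 110.37318783] [-0.7982092   0.61363189 -1.56620738] [ 0.05417683 -0.055523    0.04465336] 11.36996003460698
```

It entered cleanly. Now seat it, release, back off, and look closely at the pointer and clip.

```bash
python3 - <<'E'
from h import *
import pickle
p=np.array(arm.sense()['eef_pos'])
hit=arm.move_straight([516.0,112.5,90],feed=30,stop_force=8)
s=arm.sense();print(hit,s['clock'],s['eef_pos'],s['wrist_force'])
arm.gripper_to(36);arm.hold(0.1)
p=np.array(arm.sense()['eef_pos'])
arm.move_straight([p[0],p[1],200],feed=150)
# camera sits ~69mm along tool x from TCP; view clip (box x~65, y~-35) with camera above
a=np.radians(-12.9);X=np.array([np.cos(a),np.sin(a)]);Y=np.array([-X[1],X[0]]);O=np.array([503.5,58.8])
q=O+X*0+Y*-20
arm.move_straight([*q,200],feed=200);arm.hold(.3)
d=shot('wrist','clip.png');pickle.dump(d,open('d3.pkl','wb'))
P=pts(d);m=(P[...,2]>110)&(P[...,2]<135)&(P[...,1]>80)&(P[...,1]<150)&(P[...,0]>480)
q=P[m];print(arm.sense()['clock'],m.sum(),q[:,2].mean() if m.any() else 0,[np.round(t,1) for t in cv2.minAreaRect(q[:,:2].astype(np.float32))])
E
```

```text
True 12.4917 [515.73208991 112.51254898  92.66343609] [-0.91638671 -0.0683496   4.9871148 ]
14.6917 2592 122.3242551585012 [array([528. , 109.9]), array([ 13.1, 100. ]), np.float64(77.1)]
```

View pics/clip.png

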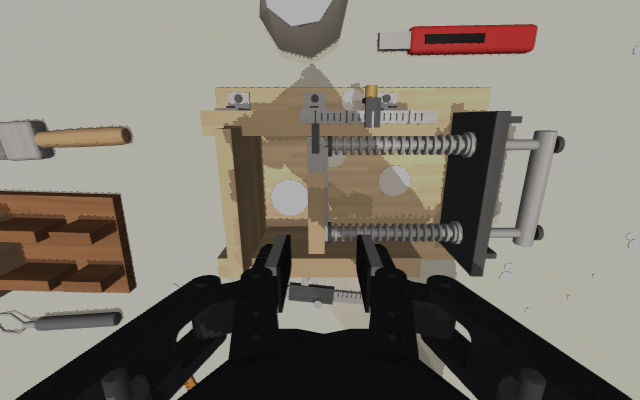

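The board stands home in the grooves at (228,190), with its top at about 122 mm. The pointer is at (316,137) and the clip at (372,112). I'll zoom in on those two.

```bash
python3 - <<'E'
from h import *
import pickle
d=pickle.load(open('d3.pkl','rb'))
im=cv2.cvtColor(d['img'],cv2.COLOR_RGB2BGR)[80:165,295:400]
cv2.imwrite('pics/clipz.png',cv2.convertScaleAbs(cv2.resize(im,None,fx=7,fy=7,interpolation=cv2.INTER_NEAREST),alpha=1.5))
g=d['img'].sum(2)//3
for v in(105,110,114,118,121,124,127,130,140): print(v,g[v,305:325].tolist(),g[v,358:388].tolist())
E
```

```text
105 [118, 117, 117, 118, 117, 115, 116, 115, 115, 116, 117, 116, 114, 116, 118, 119, 118, 117, 118, 116] [123, 124, 124, 123, 122, 116, 101, 59, 81, 82, 83, 85, 85, 85, 85, 84, 85, 85, 83, 82, 81, 83, 87, 107, 113, 113, 113, 114, 114, 113]
110 [123, 122, 122, 122, 120, 120, 121, 122, 121, 115, 84, 121, 121, 123, 122, 121, 122, 121, 121, 122] [152, 147, 139, 142, 147, 147, 136, 53, 82, 84, 83, 85, 86, 85, 87, 88, 85, 84, 83, 84, 84, 83, 93, 125, 123, 128, 149, 149, 149, 148]
114 [121, 121, 120, 121, 121, 121, 121, 120, 120, 111, 50, 105, 120, 120, 120, 111, 60, 102, 119, 121] [125, 102, 174, 175, 172, 158, 105, 58, 82, 84, 85, 85, 85, 97, 154, 167, 101, 83, 82, 82, 82, 84, 114, 173, 172, 156, 95, 172, 172, 171]
118 [120, 120, 119, 120, 120, 119, 120, 119, 119, 111, 56, 115, 119, 119, 119, 112, 58, 101, 120, 118] [76, 64, 115, 132, 175, 166, 89, 66, 83, 83, 85, 85, 86, 111, 171, 167, 91, 84, 83, 83, 82, 92, 134, 174, 169, 133, 103, 163, 174, 173]
121 [116, 115, 116, 116, 115, 116, 114, 115, 112, 89, 56, 110, 115, 115, 115, 114, 115, 115, 114, 115] [113, 114, 113, 128, 172, 166, 116, 71
[... 351 characters left out ...]
11, 110, 108, 95, 55, 54, 54, 54, 52, 53, 58, 87, 109, 111, 111, 110, 110] [111, 110, 110, 111, 110, 108, 88, 80, 105, 113, 90, 94, 98, 116, 149, 158, 121, 116, 116, 116, 117, 122, 146, 152, 153, 152, 152, 152, 152, 152]
130 [110, 109, 110, 110, 111, 107, 84, 54, 54, 53, 55, 54, 53, 61, 93, 110, 109, 110, 110, 110] [110, 110, 110, 110, 110, 111, 110, 110, 111, 111, 120, 151, 152, 152, 152, 152, 152, 152, 152, 152, 152, 153, 152, 152, 152, 152, 152, 152, 152, 152]
140 [110, 111, 112, 116, 117, 112, 89, 54, 55, 54, 53, 54, 52, 62, 94, 117, 119, 116, 113, 106] [78, 72, 100, 109, 107, 94, 90, 90, 87, 70, 95, 108, 107, 96, 91, 94, 106, 83, 111, 145, 143, 126, 111, 109, 89, 76, 103, 145, 144, 133]
```

View pics/clipz.png

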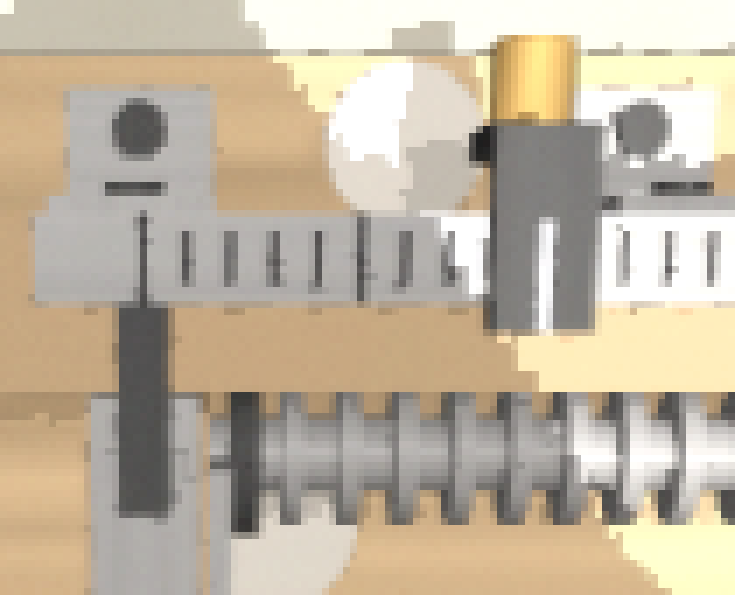

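The pointer centre is at column 315.0 and the white line at 372.35, both read directly. Next: grasp the bar, pull by the ray-cast distance, then check in the image.

```bash
python3 - <<'E'
from h import *
import pickle
d=pickle.load(open('d3.pkl','rb'))
a=np.radians(-12.9);X=np.array([np.cos(a),np.sin(a)]);Y=np.array([-X[1],X[0]]);O=np.array([503.5,58.8])
yb=lambda u,v,h:(ray(d,u,v,h)[:2]-O)@Y
pull=yb(315.0,124,100)-yb(372.35,123,103)
P=pts(d);print('pull',pull,'ptr y',yb(315,124,100),'line y',yb(372.35,123,103),'z',P[124,312:318,2].mean(),P[118,366:370,2].mean(),'tilt',d['R'][2])
# bar from depth
m=(P[...,2]>66)&(P[...,2]<76)&(P[...,1]<-130)&(P[...,0]>380)&(P[...,0]<520); q=P[m]
if m.sum()>30:
    c=(q[:,:2]-O)@np.array([X,Y]).T; print('bar x,y',np.percentile(c,[2,50,98],axis=0).round(1))
B=O-228*Y
arm.move_straight([*B,190],feed=220)
arm.gripper_to(44)
print(arm.move_straight([*B,51],feed=110,stop_force=10))
arm.gripper_to(0,100);arm.hold(.2)
s=arm.sense();print(s['clock'],s['eef_pos'],s['width'],s['gripper_force'],s['wrist_force'])
d=shot('wrist','bar.png');pickle.dump(d,open('d4.pkl','wb'))
E
```

```text
pull 45.70125225131724 ptr y -11.69426832665813 line y -57.395520577975375 z 101.88522835265593 104.27338298629493 tilt [-0.27210382  0.06127647 -0.9603149 ]
bar x,y [[ -52.7 -239.5]
 [  11.8 -223.3]
 [  56.5 -194.8]]
False
18.0417 [ 452.96017903 -163.30004446   51.73267519] 15.198734860427129 97.4383556842804 [-1.07496237  0.59689904  6.77938679]
```

View pics/bar.png

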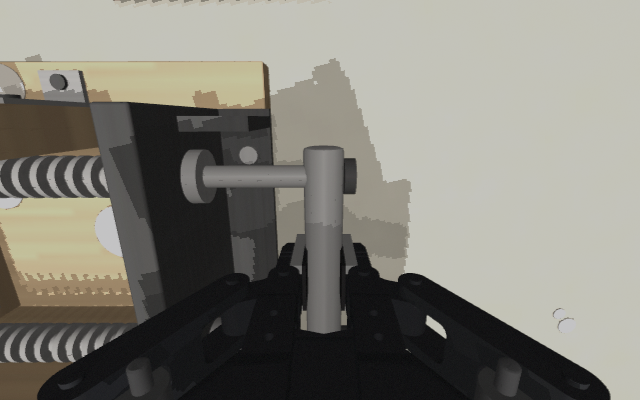

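The bar is gripped mid-span at (323,240), and the lateral force is about 0.6 N, so the wall is still at rest. Now pull 45.5 mm, then check with all the cameras.

```bash
python3 - <<'E'
from h import *
import pickle
a=np.radians(-12.9);X=np.array([np.cos(a),np.sin(a)]);Y=np.array([-X[1],X[0]])
t0=shot('top','t_a.png')
p0=np.array(arm.sense()['eef_pos']);t=p0.copy();t[:2]-=45.5*Y
arm.move_straight(list(t),feed=35);arm.hold(.4)
s=arm.sense();p=np.array(s['eef_pos']);print(s['clock'],'moved',(p-p0)[:2]@Y,(p-p0)[:2]@X,p[2]-p0[2],s['width'],s['gripper_force'],s['wrist_force'],np.array(s['wrist_force'])[:2]@Y)
D={n:shot(n,n+'5.png') for n in('wrist','top','side')};D['t0']=t0
pickle.dump(D,open('d5.pkl','wb'))
print(arm.sense()['eef_pos'])
f=lambda n,r:cv2.resize(cv2.imread('pics/'+n)[r[0]:r[1],r[2]:r[3]],(400,250),interpolation=cv2.INTER_CUBIC)
cv2.imwrite('pics/m.png',cv2.convertScaleAbs(np.vstack([np.hstack([f('t_a.png',(145,220,280,400)),f('top5.png',(145,220,280,400))]),np.hstack([f('wrist5.png',(0,400,0,640)),f('side5.png',(170,265,260,412))])]),alpha=1.4))
E
```

```text
19.9833 moved -41.14359787342334 0.047646108223329264 0.06494698668352328 15.2544294070545 97.52925038337708 [ 0.94680392  9.01043128 -0.34405386] 8.994392843069138
[ 443.90904805 -203.40691356   51.80971567]
```

View pics/m.png

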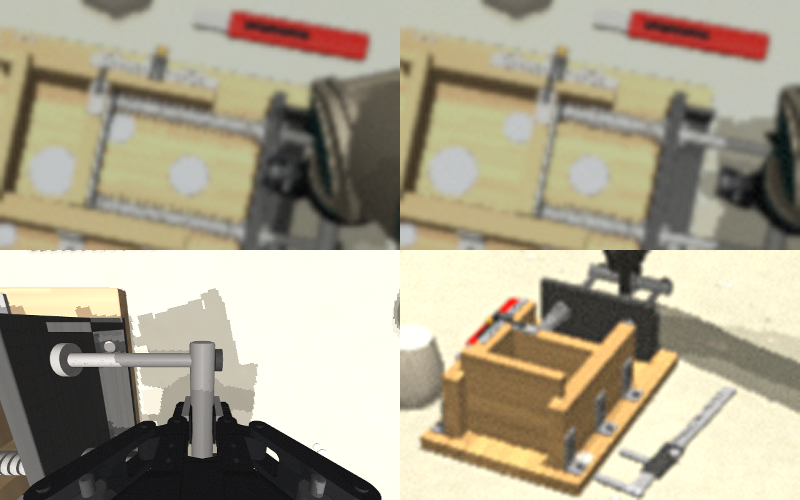

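Top (right tile): the pointer at about (545,100) almost meets the clip at (560,75). The arm gave way by 4.4 mm under 9 N, so it moved 41.1 mm. I'll make up the rest and check by intensity profiles in the top view.

```bash
python3 - <<'E'
from h import *
import pickle
a=np.radians(-12.9);X=np.array([np.cos(a),np.sin(a)]);Y=np.array([-X[1],X[0]])
p0=np.array([452.96017903,-163.30004446,51.73])
t=p0.copy();t[:2]-=(45.5+4.65)*Y
arm.move_straight(list(t),feed=25);arm.hold(.4)
s=arm.sense();p=np.array(s['eef_pos']);print(s['clock'],'moved',(p-p0)[:2]@Y,np.array(s['wrist_force'])[:2]@Y,s['width'])
w=shot('wrist','w6.png');d=shot('top','top6.png');d0=pickle.load(open('d5.pkl','rb'))
pickle.dump((w,d),open('d6.pkl','wb'))
# bar column in wrist, before/after
for k in (pickle.load(open('d4.pkl','rb')),d0['wrist'],w):
    z=k['z_map'][210];c=np.where((pts(k)[210,:,2]>55)&(np.abs(np.arange(640)-323)<40))[0];print('bar cols',c.min(),c.max(),k['img'][210,300:348].sum(1).tolist() if 0 else '')
O=np.array([501.5,57.5])
def ortho(d,h,s=4,W=600,H=200): # rows x 85..35, cols y 20..-130
    c2w=np.stack([-np.r_[Y,0]/s,-np.r_[X,0]/s,np.r_[O+Y*20+X*85,h]],1)
    M=d['K']@(d['R']@c2w+np.outer(d['t'],[0,0,1]))
    return cv2.warpPerspective(cv2.cvtColor(d['img'],cv2.COLOR_RGB2BGR),M,(W,H),flags=cv2.INTER_CUBIC|cv2.WARP_INVERSE_MAP)
cv2.imwrite('pics/o6.png',cv2.convertScaleAbs(np.vstack([ortho(d0['t0'],101.5),ortho(d0['top'],101.5),ortho(d,101.5)]),alpha=1.5))
E
```

```text
20.875 moved -45.78529843455195 10.120341845369209 14.863621983639812
bar cols 304 342 
bar cols 304 342 
bar cols 304 342
```

View pics/o6.png

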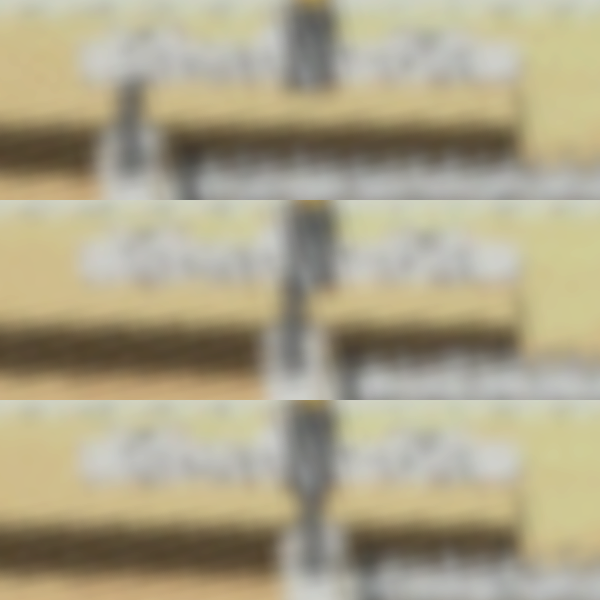

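In the last strip the pointer (about 311) stands under the white line (about 311). I'll quantify it with centroids.

```bash
python3 - <<'E'
import cv2,numpy as np
g=cv2.cvtColor(cv2.imread('pics/o6.png'),cv2.COLOR_BGR2GRAY).astype(float)
x=np.arange(600)
for k,lo,hi in((0,105,155),(1,265,330),(2,285,340)):
    s=g[200*k:200*k+200]
    for r in((97,103),(103,110)):
        a=s[r[0]:r[1],lo:hi].mean(0);b=np.interp(x[lo:hi],[lo,hi],[a[0],a[-1]]);w=np.clip(b-a-10,0,None)
        print(k,'pointer',r,round((w*x[lo:hi]).sum()/w.sum(),1),end=' ')
    for r in((25,40),(40,60),(60,85)):
        a=s[r[0]:r[1],285:338].mean(0); w=np.clip(g[200*k:][:1].max()*0+ (np.percentile(a,90)-a),0,None)
        c=(w*x[285:338]).sum()/w.sum(); m=a[15:38];w2=np.clip(m-np.minimum(m[:8].min(),m[-8:].min()),0,None)
        print('clip',round(c,1),'line',round((w2*x[300:323]).sum()/max(w2.sum(),1e-6),1),end=' ')
    print()
E
```

```text
0 pointer (97, 103) 130.5 0 pointer (103, 110) 130.4 clip 312.8 line 306.5 clip 312.5 line 307.2 clip 312.5 line 307.2 
1 pointer (97, 103) 294.8 1 pointer (103, 110) 294.5 clip 312.9 line 306.4 clip 312.5 line 307.4 clip 310.9 line 307.5 
2 pointer (97, 103) 311.9 2 pointer (103, 110) 311.8 clip 312.7 line 306.5 clip 312.8 line 307.4 clip 312.9 line 306.9
```

Wrist rays give 45.7 mm and top-view clip centring 45.5–46. The wall is at 45.8 mm by arm travel, and the bar hasn't slipped in the grip. Handing in.

```bash
python3 -c "
from h import *
s=arm.sense();print(s['clock'],s['eef_pos'],s['wrist_force']);print(arm.job_done())"
```

```text
20.975 [ 442.88047349 -207.94807418   51.81349321] [ 1.06313752  9.85010202 -0.20653295]
the job is handed in; nothing more can be done
None
```

I handed the job in at about 21 s: the wide board is fully home in the grooves and released, and the arm is still holding the end wall 45.8 mm out, with the pointer on the clip line to within about 0.5 mm on most readings (one rougher top-view reading of the line put it about 1 mm off).

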